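Press both end fittings of a shelf leg home against a bracket

ROBOT

A 6-joint arm with a two-finger parallel gripper is mounted at the origin on the work surface. World frame = base frame: x ahead of the robot, y to its left, z up, the work surface at z = 0. Lengths are in m, angles in rad, forces in N, time in s.
With the tool pointing down it reaches from about 0.375 to 0.75 m from the base axis. Payload 9 kg.
Tool frame: the origin (TCP) lies midway between the tips of the shut fingers; the grasp point (between the pads) lies 19 mm behind it; z points along the fingers, y is the direction in which the jaws open and shut (so a half turn about z gives the same grasp; the last joint's range is limited). The gripper opens to 85 mm and grips with 20 to 120 N. Pads are 22 mm wide; open, the fingers measure 114 mm over their backs; the gripper's body (76 mm by 85 mm) begins 54 mm behind the grasp point. The pads swing forward as they close: fully open they stand 13 mm farther back than shut.
Start: joints at [0.899, 0.104, 0.097, 1.564, 0, 1.353], TCP at [0.263, 0.539, 0.193] pointing down, gripper open.
Joint ranges: [-2.99, 2.99], [-0.84, 1.86], [-1.1, 1.16], [-1.84, 2.11], [-1.51, 1.56], [-3.14, 3.14]. Speed limits (rad/s): [2.22, 2.22, 2.57, 3.14, 3.14, 3.14].

INTERFACE

Orientations are given as a rotation vector (axis times angle).
In Python, from rig import bot gives the robot as it stands. Calls block until the motion is done:
- bot.move_pose(position, orientation): joint-space move of the TCP to a pose.
- bot.servo_line(position, rot=None, feed=0.15): straight line of the TCP; rot=None keeps the orientation; feed is the mean speed in m/s.
- bot.move_joints(angles): joint-space move.
- bot.move_gripper(opening, effort=None): finger opening in m; effort is the grip in N (None keeps the last); returns when the fingers have stopped.
- bot.wait(seconds).
- bot.inverse_kinematics(position, orientation): joint angles nearest the present ones, or None.
- bot.grab_frame(name): name is "side" or "top"; returns a dict with "frame" (420x560x3 uint8, red, green, blue), "z_map" (420x560 float32, m along the optical axis (not along the pixel's ray), 0 where there is no reading), "vertical_fov" (degrees; the focal length in pixels is half the picture's height over the tangent of half this angle, whatever the lens; pixels are square), "cx", "cy" (the principal point, pixels), "k1" (the pictures are not rectified: a ray, as slopes to the right and down, at radius r is drawn at 1 + k1 r^2 times it, then the intrinsics apply), "world_to_cam" (4x4, takes a point from world to camera coordinates). Camera axes: x right, y down, z forward; pixel columns grow to the right and rows downward; lengths in m; the calibration is good to about 2 mm. A picture is of the moment at which its call begins.
A pose or a line that the arm cannot do raises bot.IKError and nothing moves.
- bot.finish_job(): hands the job in, once; it reports no verdict.
Readings, each from a call of its own:
- bot.current_t(): time.
- bot.current_joint_pos(): joint angles.
- bot.current_joint_velocities(): joint speeds.
- bot.current_effort(): joint torques, N m.
- bot.current_eef_pos(): TCP position.
- bot.current_tool_rot(): TCP orientation.
- bot.current_force(): force on the tool from outside, world axes, zero at the start.
- bot.current_wrist_torque(): the same for the moment, N m.
- bot.current_grip_width(): finger opening in m.
Only numpy, scipy, OpenCV 4.12 (cv2) and the standard library are available. Lean on these libraries where they do the work, as an engineer would, in place of code of your own. Each camera call takes 0.05 s, during which the arm holds its last target.

TASK

The white square-tube shelf leg has a square cap in one end and a round foot in the other, and both stick out. Grip the leg and push it, cap first, straight against the upright front face of the steel angle bracket until the cap is fully home; then turn the leg end for end and push the round foot fully home against the same face. Finally lay the leg flat on the desk and let go, leaving the other things on the desk where they are.

Things in the scene. Friction and masses are not known exactly. Their poses are not given: they have to be found in the camera images.
- leg: the shelf leg: white square steel tube, 150 mm long (x) and 40 x 40 mm in section, 0.2 to 0.45 kg, lying flat on the desk, in any direction. Origin at the centre of the tube (20 mm above the desk when lying); x along the tube, towards the square cap. The tube's ends are at x = +75 and -75 mm
- cap (a joint): how far the square cap has been pushed in: 0 = 12 mm gap between its head and the tube end, 0.012 m = fully home (it starts at 0 to 0.003). It slides along the leg against about 6 N of friction and stays where it is left
- cap_face (a point): centre of the outer face of the square cap (black plastic, head 36 x 36 mm, 5 mm thick) at the leg's +x end: 92 mm from the leg's origin when the joint is 0, 80 mm when home
- foot (a joint): the same for the round foot: 0 = 12 mm gap, 0.012 m = fully home (it starts at 0 to 0.003), about 6 N of friction, stays where it is left
- foot_face (a point): centre of the outer face of the round foot (black disc, 36 mm diameter, 8 mm thick, on an 18 mm steel stem) at the leg's -x end: 95 mm from the leg's origin when the joint is 0, 83 mm when home
- bracket: steel angle bracket fixed rigidly to the desk: an upright plate 120 mm wide (y), 60 mm high and 6 mm thick, whose flat front face looks along the bracket's -x, roughly towards the robot; behind it (+x) are a foot flange 80 mm long and two braces. Origin at the bottom centre of the front face, at desk height; the front face is its plane x = 0; z up
- cream: bystander, to be left alone: white hand-cream bottle, 40 mm diameter, 100 mm tall, standing; origin at the centre of its underside
- screwdriver: bystander, to be left alone: grey-handled screwdriver, 170 mm long, lying along x
- mug: bystander, to be left alone: white mug, 80 mm diameter, 90 mm tall; origin at the centre of its underside
- carton: bystander, to be left alone: white paper carton, 70 x 150 x 50 mm; origin at the centre of its underside
- offcut: bystander, to be left alone: plain wooden offcut, 90 x 40 x 40 mm, no caps; origin at the centre of its underside
- jar: bystander, to be left alone: glass jar with a metal lid, 64 mm diameter, 85 mm tall; origin at the centre of its underside
- can: bystander, to be left alone: bare metal can, 66 mm diameter, 110 mm tall; origin at the centre of its underside
Not all that is in view belongs to the job. What is shaped like the bracket but turquoise is not meant.

How it is judged:
On the way, in this order (a step that is already met when the one before it is completed fails the run):
1. the square cap is home (within 1.7 mm) while it is pressed on the bracket's front face (value of joint cap above 0.0103 m and x of cap_face in the frame of bracket between -0.005 and 0.004 m and y of cap_face in the frame of bracket between -0.06 and 0.06 m and z of cap_face in the frame of bracket below 0.06 m and contact force between leg and bracket above 1 N), for 0.05 s.
2. then, the leg turned, the round foot is home (within 1.7 mm) while it is pressed on the bracket's front face (value of joint foot above 0.0103 m and x of foot_face in the frame of bracket between -0.005 and 0.004 m and y of foot_face in the frame of bracket between -0.06 and 0.06 m and z of foot_face in the frame of bracket below 0.06 m and contact force between leg and bracket above 1 N), for 0.05 s.
At the end, for the whole second after the job is handed in: Cap and foot are both home (joints above 10.3 of 12 mm), and the leg lies flat on the desk (centre 14 to 26 mm above it, long axis level within 0.1 rad), released and at rest (value of joint each of cap, foot above 0.0103 m and height (world z) of leg between 0.014 and 0.026 m and angle between leg's own x axis and vertical between 1.47 and 1.67 rad and linear speed of leg below 0.02 m/s and angular speed of leg below 0.2 rad/s); the robot touches nothing.
It fails at once if a bystander is moved more than 30 mm (distance of any of cream, screwdriver, mug, carton, offcut, jar, can from where it was at the start of the episode above 0.03 m).
It also fails if it takes over 64 s, if anything falls off the work surface, if the arm or the gripper's body presses on something with over 40 N, if the wrist force passes 120 N, or if a joint passes its speed limit or range.

## Working session

There is one attempt and no reset: what is moved stays moved. The work goes in short steps, each a Python script; the robot and the scene stay as the last script left them, time stands still between calls to the robot, and variables do not carry over. Pictures are saved under pics/ and viewed, and the job is handed in when it is done.

```bash
ls; mkdir -p pics; cat > h.py <<'E'
import numpy as np, cv2, pickle
def save(f,n): cv2.imwrite('pics/'+n,f[:,:,::-1])
def K(d):
    H=d['frame'].shape[0]; f=H/2/np.tan(np.radians(d['vertical_fov'])/2)
    return f
def cloud(d):
    f=K(d);h,w=d['z_map'].shape
    v,u=np.mgrid[:h,:w].astype(float)
    xd=(u-d['cx'])/f; yd=(v-d['cy'])/f
    x,y=xd.copy(),yd.copy()
    for _ in range(20):
        s=1+d['k1']*(x*x+y*y); x=xd/s; y=yd/s
    z=d['z_map']; P=np.stack([x*z,y*z,z],-1)
    T=np.linalg.inv(d['world_to_cam'])
    W=P@T[:3,:3].T+T[:3,3]; W[z==0]=np.nan
    return W
def proj(d,p):
    p=np.atleast_2d(p);c=p@d['world_to_cam'][:3,:3].T+d['world_to_cam'][:3,3]
    x=c[:,0]/c[:,2];y=c[:,1]/c[:,2];s=1+d['k1']*(x*x+y*y);f=K(d)
    return np.stack([x*s*f+d['cx'],y*s*f+d['cy']],-1)
E
python3 - <<'E'
from rig import bot; from h import *
for n in('top','side'):
    d=bot.grab_frame(n); save(d['frame'],n+'0.png'); pickle.dump(d,open(n+'0.pkl','wb'))
    print(n,d['vertical_fov'],d['cx'],d['cy'],d['k1'],np.linalg.inv(d['world_to_cam']).round(3).tolist(),(d['z_map']==0).mean())
print(bot.current_t(),bot.current_tool_rot(),bot.current_force(),bot.current_grip_width())
E
```

```text
pics
top 52.90396230338295 287.78541758249713 210.2952947377963 0.007334940128925032 [[0.013, -0.983, 0.181, 0.334], [-1.0, -0.013, -0.003, 0.0], [0.005, -0.181, -0.983, 1.348], [0.0, 0.0, 0.0, 1.0]] 0.004043367346938775
side 44.757799950470336 277.4643276186267 210.0851671698069 -0.0026541556786001527 [[0.836, -0.318, 0.447, -0.158], [-0.548, -0.479, 0.685, -1.09], [-0.004, -0.818, -0.575, 0.961], [0.0, 0.0, 0.0, 1.0]] 0.006475340136054422
0.1 [-7.06555806e-01 -3.06058583e+00  1.64720325e-03] [ 0.43634213 -0.3799932  -0.19876596] 0.08517018134986869
```

View pics/top0.png

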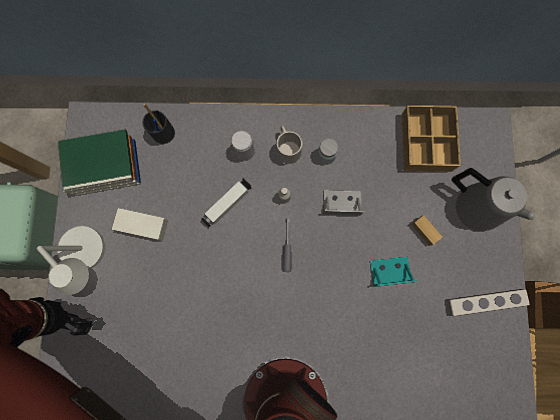

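View pics/side0.png

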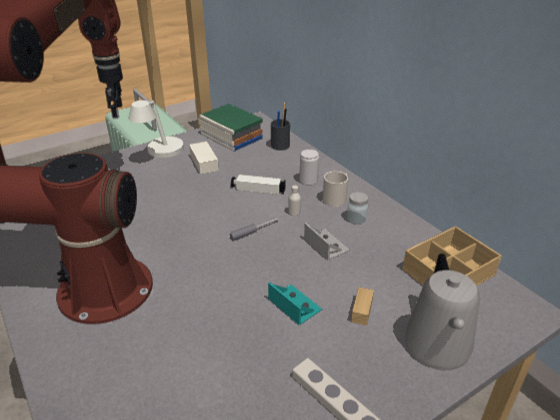

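Candidates for the leg in the top view are the white tube with black ends at (227,201), the carton at (139,224), the perforated strip at (487,302) and the wooden offcut at (427,230). I choose the tube at (227,201). The bracket is the grey one at (342,202), not the turquoise one at (391,271). Next I check both in crops and measure them.

```bash
python3 - <<'E'
from h import *
d=pickle.load(open('top0.pkl','rb')); s=pickle.load(open('side0.pkl','rb'))
c1=cv2.resize(d['frame'][165:240,190:290],(800,600)[:1]*1+(600,),interpolation=cv2.INTER_CUBIC)
a=cv2.resize(d['frame'][170:235,190:270],(400,325),interpolation=cv2.INTER_CUBIC)
b=cv2.resize(d['frame'][170:235,305:385],(400,325),interpolation=cv2.INTER_CUBIC)
c=cv2.resize(s['frame'][165:205,220:300],(400,200),interpolation=cv2.INTER_CUBIC)
e=cv2.resize(s['frame'][218:258,290:370],(400,200),interpolation=cv2.INTER_CUBIC)
save(np.vstack([np.hstack([a,b]),np.hstack([c,e])]),'crop0.png')
W=cloud(d);S=cloud(s)
def show(C,n,r,zlo,zhi):
    w=C[r[1]:r[3],r[0]:r[2]].reshape(-1,3); w=w[(w[:,2]>zlo)&(w[:,2]<zhi)]
    m=w.mean(0); print(n,len(w),m.round(4),cv2.minAreaRect((w[:,:2]*1000).astype(np.float32)),w[:,2].max().round(3))
show(W,'leg',(195,170,262,232),.03,.06)
show(S,'leg S',(225,168,292,200),.03,.06)
show(W,'legall',(195,170,262,232),.008,.06)
show(W,'bracket',(315,180,370,220),.05,.08)
show(W,'bracketall',(315,180,370,220),.008,.08)
show(S,'bracket S',(300,220,355,260),.05,.08)
for n,r in dict(cream=(275,185,292,205),mug=(272,120,305,168),jar=(316,135,342,168),can=(228,128,256,165),screw=(278,215,296,275),carton=(108,203,170,245),offcut=(410,210,445,250),turq=(365,250,418,290),desk=(230,300,300,340)).items(): show(W,n,r,.006 if n!='desk' else -.1,.2)
E
```

```text
leg 692 [0.6024 0.1915 0.0402] ((600.8143310546875, 194.85821533203125), (41.635826110839844, 184.02496337890625), 45.54045867919922) 0.048
leg S 409 [0.5997 0.1876 0.0383] ((617.6775512695312, 153.73597717285156), (115.90765380859375, 255.48548889160156), 19.239511489868164) 0.059
legall 818 [0.6001 0.1909 0.0369] ((614.1651000976562, 187.68870544433594), (188.81253051757812, 196.5065155029297), 86.92778015136719) 0.048
bracket 107 [ 0.5734 -0.1806  0.0591] ((577.0979614257812, -177.95849609375), (18.143550872802734, 118.42190551757812), 0.9331225156784058) 0.067
bracketall 568 [ 0.5998 -0.1783  0.0245] ((607.9545288085938, -167.06185913085938), (126.05656433105469, 163.23593139648438), 8.20443344116211) 0.067
bracket S 121 [ 0.5701 -0.1798  0.057 ] ((573.5991821289062, -177.80406188964844), (117.5646743774414, 16.364778518676758), 88.12124633789062) 0.064
cream 172 [0.6186 0.0097 0.0644] ((630.5328369140625, 10.721874237060547), (56.64937973022461, 48.76464080810547), 0.9901676177978516) 0.107
mug 645 [ 0.7864 -0.0029  0.0474] ((809.4219970703125, 0.2115020751953125), (153.68457031
[... 338 characters left out ...]
[ 0.4473 -0.0027  0.0213] ((476.2428894042969, -1.4248046875), (179.5951385498047, 54.81642150878906), 0.9694981575012207) 0.033
carton 1231 [0.5239 0.4569 0.0471] ((530.8054809570312, 477.58673095703125), (132.03187561035156, 192.95240783691406), 2.162343978881836) 0.061
offcut 540 [ 0.5199 -0.4396  0.0335] ((523.032470703125, -451.2383117675781), (109.38165283203125, 126.75943756103516), 87.46595764160156) 0.049
turq 875 [ 0.3901 -0.3298  0.017 ] ((396.8212890625, -331.8258972167969), (121.87075805664062, 164.4571075439453), 0.7619008421897888) 0.068
desk 2788 [0.2382 0.064  0.0011] ((238.2972412109375, 64.33517456054688), (117.78128814697266, 215.26486206054688), 0.6943536996841431) 0.012
```

View pics/crop0.png

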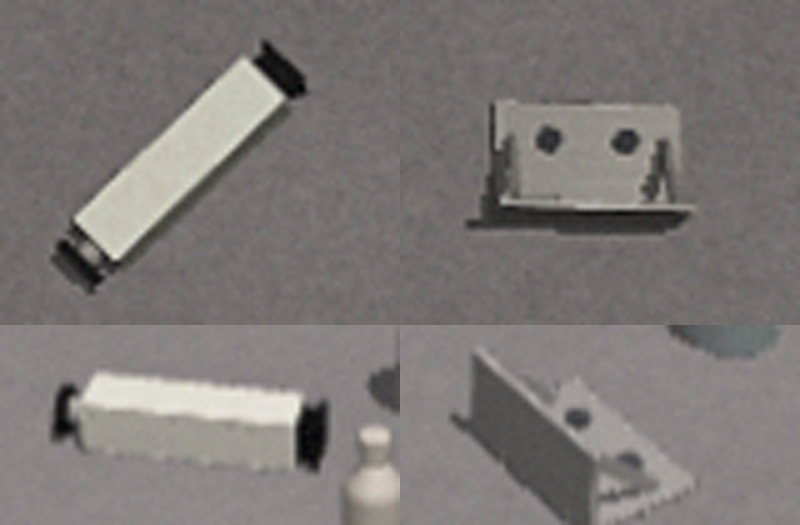

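The crops confirm the choice. The leg's upper-right end (top crop 280,70) is the wide square cap. The lower-left end (75,265) is the disc on a bright steel stem, so that is the foot. The grey bracket's upright face looks down the picture, towards the robot. Now precise fits.

```bash
python3 - <<'E'
from h import *
d=pickle.load(open('top0.pkl','rb')); s=pickle.load(open('side0.pkl','rb'))
W=cloud(d);S=cloud(s)
# leg: white mask top surface
def legfit(d,C,box):
    f=d['frame'].astype(int); m=np.zeros(f.shape[:2],bool); m[box[1]:box[3],box[0]:box[2]]=1
    m&=(f.min(2)>125)&(C[...,2]>.034)&(C[...,2]<.048)
    n,l,st,ce=cv2.connectedComponentsWithStats(m.astype(np.uint8)); k=1+st[1:,4].argmax(); m=l==k
    p=C[m]; r=cv2.minAreaRect((p[:,:2]*1000).astype(np.float32)); print('leg',m.sum(),p.mean(0).round(4),r)
    c,v=np.linalg.eigh(np.cov(p[:,:2].T)); a=v[:,1]; a*=np.sign(a[0]); print('yaw',np.arctan2(a[1],a[0]))
    q=(p[:,:2]-p[:,:2].mean(0))@np.c_[a,[-a[1],a[0]]]; print(q.min(0),q.max(0))
legfit(d,W,(195,170,262,232)); legfit(s,S,(225,168,292,200))
# bracket front face
def plane(C,box,zl,zh):
    p=C[box[1]:box[3],box[0]:box[2]].reshape(-1,3)
    p=p[(p[:,2]>zl)&(p[:,2]<zh)&(abs(p[:,0]-.57)<.02)]
    A=p
    for _ in range(8):
        k=np.polyfit(A[:,1],A[:,0],1); r=A[:,0]-np.polyval(k,A[:,1]); A=A[abs(r)<max(.002,2*r.std())]
    print('face',len(p),len(A),k,'x at -.178',np.polyval(k,-.178),r.std(),A[:,1].min(),A[:,1].max(),A[:,2].min(),A[:,2].max())
plane(S,(295,215,350,265),.012,.053); plane(S,(295,215,350,265),.03,.053)
for z0 in(.05,):
    p=W[180:222,310:375].reshape(-1,3); p=p[(p[:,2]>.05)&(p[:,2]<.08)&(p[:,0]<.59)]
    k=np.polyfit(p[:,1],p[:,0],1);print('top edge',k,np.polyval(k,-.178),p[:,1].min(),p[:,1].max(),np.median(p[:,2]))
from rig import bot
from scipy.spatial.transform import Rotation as R
for nm,pos in(('leg',(.6,.192,.1)),('br',(.45,-.178,.1)),('br2',(.485,-.178,.03))):
  for yaw in np.radians(np.arange(-180,181,45)):
    rot=(R.from_euler('z',yaw)*R.from_euler('x',np.pi)).as_rotvec()
    q=bot.inverse_kinematics(pos,rot); print(nm,round(np.degrees(yaw)),None if q is None else np.round(q,2).tolist())
E
```

```text
leg 573 [0.6015 0.1939 0.041 ] ((602.44873046875, 194.007080078125), (40.663394927978516, 147.45645141601562), 45.75084686279297)
yaw -0.7694006405241288
[-0.07308209 -0.01967139] [0.07429555 0.02110026]
leg 317 [0.5984 0.1914 0.0396] ((600.67626953125, 194.76576232910156), (54.612815856933594, 150.71438598632812), 44.2568244934082)
yaw -0.7741106491011174
[-0.07609558 -0.02456638] [0.07467297 0.03026285]
face 309 252 [0.01649713 0.57186115] x at -.178 0.5689246621980311 0.001198596756546938 -0.23874627241320945 -0.11536390424784915 0.012159618380415793 0.05295973224345296
face 180 138 [0.01999738 0.57250127] x at -.178 0.5689417351810941 0.0011324698427148119 -0.23874627241320945 -0.11536390424784915 0.030108575362203127 0.05295973224345296
top edge [0.01231184 0.57559122] 0.5733997155306373 -0.23729685552390622 -0.11884808288697805 0.05978271410156366
leg -180 [0.1, 0.2, 0.03, 1.4, 0.0, 0.1]
leg -135 [0.1, 0.2, 0.03, 1.4, 0.0, -0.68]
leg -90 [0.1, 0.2, 0.03, 1.4, 0.0, -1.47]
leg -45 [0.1, 0.2, 0.03, 1.4, 0.0, -2.25]
leg 0 [0.1, 0.2, 0.03, 1.4, 0.0, -3.04]
leg 45 [0.1, 0.2, 0.03, 1.
[... 276 characters left out ...]
]
br -45 [-0.65, -0.25, -0.41, 1.41, 0.0, -3.0]
br 0 [-0.65, -0.25, -0.41, 1.41, 0.0, 2.49]
br 45 [-0.65, -0.25, -0.41, 1.41, 0.0, 1.71]
br 90 [-0.65, -0.25, -0.41, 1.41, 0.0, 0.92]
br 135 [-0.65, -0.25, -0.41, 1.41, 0.0, 0.14]
br 180 [-0.65, -0.25, -0.41, 1.41, 0.0, -0.65]
br2 -180 [-0.61, -0.12, -0.42, 1.27, 0.0, -0.61]
br2 -135 [-0.61, -0.12, -0.42, 1.27, 0.0, -1.39]
br2 -90 [-0.61, -0.12, -0.42, 1.27, 0.0, -2.18]
br2 -45 [-0.61, -0.12, -0.42, 1.27, 0.0, -2.96]
br2 0 [-0.61, -0.12, -0.42, 1.27, 0.0, 2.54]
br2 45 [-0.61, -0.12, -0.42, 1.27, 0.0, 1.75]
br2 90 [-0.61, -0.12, -0.42, 1.27, 0.0, 0.97]
br2 135 [-0.61, -0.12, -0.42, 1.27, 0.0, 0.18]
br2 180 [-0.61, -0.12, -0.42, 1.27, 0.0, -0.61]
```

```bash
cat >> h.py <<'E'
from scipy.spatial.transform import Rotation as R
def rv(yaw): return (R.from_euler('z',yaw)*R.from_euler('x',np.pi)).as_rotvec()
LEG=np.array([.6018,.1937]); LY=-.771; BY=-.0165; FACE=np.array([.5692,-.178]); N=np.array([np.cos(BY),np.sin(BY)])
E
python3 - <<'E'
from rig import bot; from h import *
r=rv(LY+np.pi)
bot.move_pose([*LEG,.15],r); bot.servo_line([*LEG,.006],feed=.12)
print(bot.current_t(),bot.current_force())
bot.move_gripper(.03,80)
print(bot.current_t(),bot.current_grip_width(),bot.current_force(),bot.current_eef_pos())
bot.servo_line([*LEG,.05],feed=.1)
d=bot.grab_frame('side'); e=bot.grab_frame('top')
save(np.hstack([cv2.resize(d['frame'][100:220,190:310],(400,400)),cv2.resize(e['frame'][140:240,170:270],(400,400))]),'lift.png')
print(bot.current_t(),bot.current_grip_width(),bot.current_force())
E
```

```text
3.2167 [ 0.31505556 -0.36558578  0.28204836]
3.7917 0.02983909835153583 [-0.23966067  0.17558424 -0.14357016] [0.60178295 0.19370843 0.00599271]
4.4833 0.029952684138053968 [ 0.42095084 -0.12681207 -0.02052484]
```

View pics/lift.png

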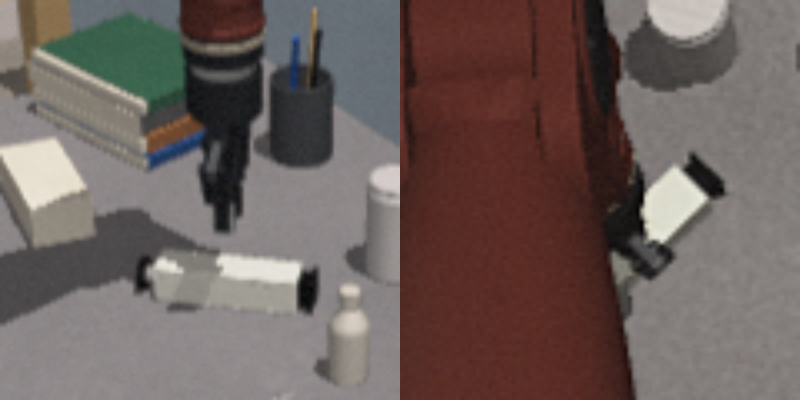

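The fingers closed to 29.8 mm, which is less than the 40 mm section. In the side crop the leg is still on the desk at (225,280), with the fingertips above it at (225,225). So the grasp missed. I'll check whether the leg moved and where the fingertips really are.

```bash
python3 - <<'E'
from rig import bot; from h import *
d=bot.grab_frame('side'); e=bot.grab_frame('top'); pickle.dump((d,e),open('miss.pkl','wb'))
p=bot.current_eef_pos(); print(p,bot.current_tool_rot(),rv(LY+np.pi),bot.current_joint_pos())
ps=proj(d,p)[0]; pt=proj(e,p)[0]; print(ps,pt)
a=d['frame'].copy(); b=e['frame'].copy()
for im,dd in((a,d),(b,e)):
    q=proj(dd,p)[0].round().astype(int); im[q[1],q[0]]=[255,0,0]
    for y in(-1,1):
        ya=R.from_rotvec(rv(LY+np.pi)).apply([0,y*.02,0]); 
        q=proj(dd,p+ya)[0].round().astype(int); im[q[1],q[0]]=[0,255,0]
save(np.hstack([cv2.resize(a[130:210,210:290],(400,400),interpolation=0),cv2.resize(b[160:240,180:260],(400,400),interpolation=0)]),'miss.png')
C=cloud(d); f=d['frame'].astype(int); s0=pickle.load(open('side0.pkl','rb'))
df=abs(s0['frame'].astype(int)-f).sum(2)[165:205,225:295]; print((df>60).sum())
# fingertip points: above desk near
w=C[130:175,240:275].reshape(-1,3); k=(w[:,2]>.03)&(np.hypot(w[:,0]-p[0],w[:,1]-p[1])<.08)
w=w[k]; 
for z in np.arange(.03,.15,.01):
    q=w[(w[:,2]>=z)&(w[:,2]<z+.01)]
    if len(q): print(round(z,2),len(q),q.mean(0).round(3),q.min(0).round(3),q.max(0).round(3))
E
```

```text
[0.60122184 0.19363193 0.049084  ] [-1.18091638e+00 -2.90990128e+00  1.00948264e-03] [1.18130949e+00 2.91103286e+00 1.78249354e-16] [ 1.04926270e-01  2.23650497e-01 -3.20690992e-02  1.31643473e+00
 -3.69180755e-06  8.75965270e-01]
[258.42633361 177.42581314] [225.03518323 200.85112172]
465
0.08 1 [0.594 0.176 0.089] [0.594 0.176 0.089] [0.594 0.176 0.089]
0.09 17 [0.598 0.185 0.095] [0.576 0.168 0.09 ] [0.619 0.207 0.098]
0.1 30 [0.594 0.18  0.104] [0.573 0.165 0.1  ] [0.621 0.203 0.11 ]
0.11 21 [0.589 0.178 0.115] [0.576 0.165 0.11 ] [0.617 0.199 0.119]
0.12 11 [0.601 0.186 0.123] [0.576 0.169 0.12 ] [0.621 0.199 0.13 ]
0.13 21 [0.589 0.172 0.137] [0.56  0.15  0.131] [0.637 0.212 0.14 ]
0.14 31 [0.584 0.169 0.145] [0.557 0.15  0.14 ] [0.646 0.226 0.15 ]
```

View pics/miss.png

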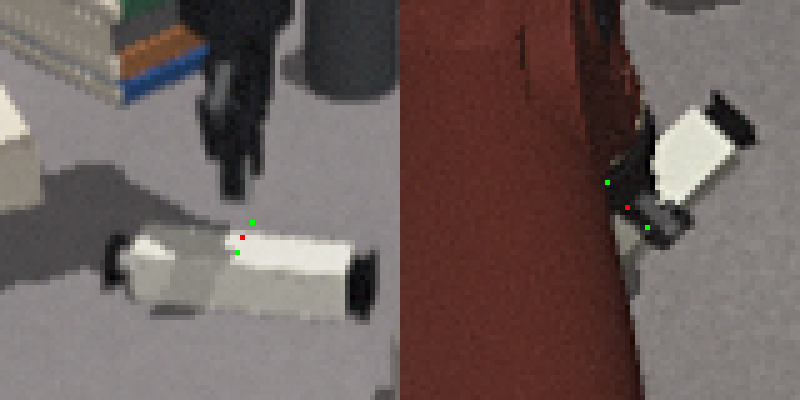

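The fingertips sit about 30–40 mm above the reported TCP: pixel (256,170) against a projected (258,177), with depth around 0.085 m. I'll raise the gripper, shut it and measure the real tip offset in the clear.

```bash
python3 - <<'E'
from rig import bot; from h import *
bot.servo_line([.55,.10,.15],feed=.25); 
out=[]
for g in(0.0,.085):
    bot.move_gripper(g,60)
    d=bot.grab_frame('side'); p=bot.current_eef_pos(); C=cloud(d)
    q=proj(d,p)[0]; print(g,bot.current_grip_width(),p,q.round(1))
    u,v=q.round().astype(int)
    m=np.zeros(C.shape[:2],bool); m[v-60:v+30,u-40:u+40]=1
    ax=C-p; m&=(np.hypot(ax[...,0],ax[...,1])<.07)&(ax[...,2]>-.03)&(ax[...,2]<.12)
    r=R.from_rotvec(bot.current_tool_rot()); L=r.inv().apply(C[m]-p)
    vv,uu=np.nonzero(m)
    for lo in np.arange(-.12,.03,.01):
        k=(L[:,2]>=lo)&(L[:,2]<lo+.01)
        if k.sum(): print(round(lo,2),k.sum(),'y',L[k,1].min().round(3),L[k,1].max().round(3),'x',L[k,0].min().round(3),L[k,0].max().round(3),'row',vv[k].max())
    a=d['frame'].copy(); a[v,u]=[255,0,0]
    for z in(-.02,-.04): 
        t=proj(d,p+[0,0,-z])[0].round().astype(int); a[t[1],t[0]]=[0,255,0]
    out.append(cv2.resize(a[v-50:v+30,u-40:u+40],(400,400),interpolation=0))
save(np.hstack(out),'tip.png'); print(bot.current_t())
E
```

```text
0.0 4.706266739508587e-05 [0.54990742 0.10025706 0.14963717] [259.2 167.7]
-0.12 37 y -0.059 0.043 x -0.018 0.015 row 144
-0.11 34 y -0.051 0.044 x -0.017 0.013 row 146
-0.1 21 y -0.042 0.027 x -0.012 0.011 row 148
-0.09 23 y -0.037 0.026 x -0.014 0.012 row 148
-0.08 10 y -0.018 0.001 x -0.01 0.004 row 150
-0.07 26 y -0.02 0.001 x -0.011 0.01 row 153
-0.06 22 y -0.017 -0.002 x -0.011 0.011 row 156
-0.05 19 y -0.015 -0.003 x -0.011 0.011 row 158
-0.04 1 y -0.009 -0.009 x 0.001 0.001 row 158
0.085 0.08474375126892714 [0.55000129 0.09999648 0.14999811] [259.3 167.6]
-0.12 28 y -0.066 0.065 x -0.017 0.008 row 145
-0.11 26 y -0.069 0.066 x -0.015 0.008 row 149
-0.1 13 y -0.062 0.049 x -0.015 -0.005 row 150
-0.09 27 y -0.064 0.048 x -0.011 0.008 row 154
-0.08 36 y -0.063 0.047 x -0.011 0.011 row 157
-0.07 33 y -0.064 0.049 x -0.011 0.009 row 160
-0.06 26 y -0.057 0.048 x -0.011 0.012 row 161
6.6
```

View pics/tip.png

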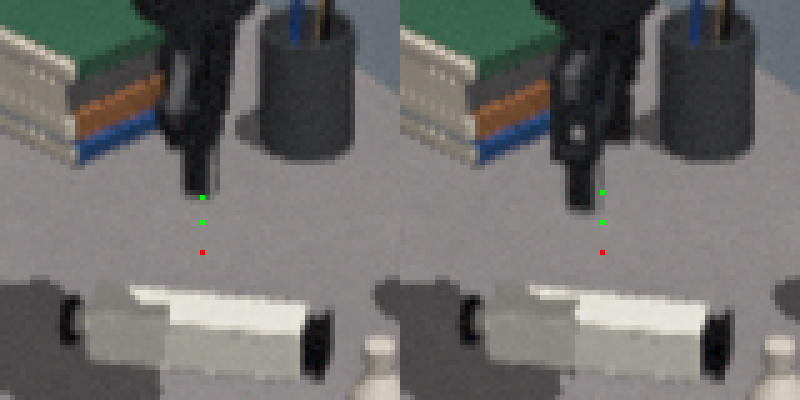

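The shut fingertips really stand 40 mm behind the reported TCP: the tip bottom at crop (200,195) coincides with the green mark at −40 mm. Sideways they are centred. I'll correct for it and descend in guarded steps.

```bash
echo "DZ=-.040" >> h.py; python3 - <<'E'
from rig import bot; from h import *
bot.servo_line([*LEG,.10],feed=.25)
bot.servo_line([*LEG,.0],feed=.12)
f0=bot.current_force()
for z in(-.01,-.018,-.024,-.029,-.032):
    bot.servo_line([*LEG,z],feed=.06); f=bot.current_force()-f0; print(z,f.round(1))
    if abs(f[2])>4: print('contact'); break
bot.move_gripper(.03,80)
print(bot.current_t(),bot.current_grip_width(),bot.current_force(),bot.current_eef_pos())
bot.servo_line([*LEG,.03],feed=.1)
d=bot.grab_frame('side'); e=bot.grab_frame('top'); pickle.dump((d,e),open('lift2.pkl','wb'))
save(np.hstack([cv2.resize(d['frame'][100:220,190:310],(400,400)),cv2.resize(e['frame'][140:240,170:270],(400,400))]),'lift2.png')
print(bot.current_t(),bot.current_grip_width(),bot.current_force())
E
```

```text
-0.01 [ 0.3 -0.3 -0.2]
-0.018 [ 0.1  0.7 -0.7]
-0.024 [-0.3 -0.4 -1.6]
-0.029 [ 0.2  0.5 -1.4]
-0.032 [-0.5 -0.8 -0.5]
10.0417 0.038966868119776954 [0.15754923 0.85967548 3.68997916] [ 0.60228383  0.19379849 -0.03149061]
10.9083 0.0388412650646174 [ 0.27718737  0.54214377 -2.55315443]
```

View pics/lift2.png

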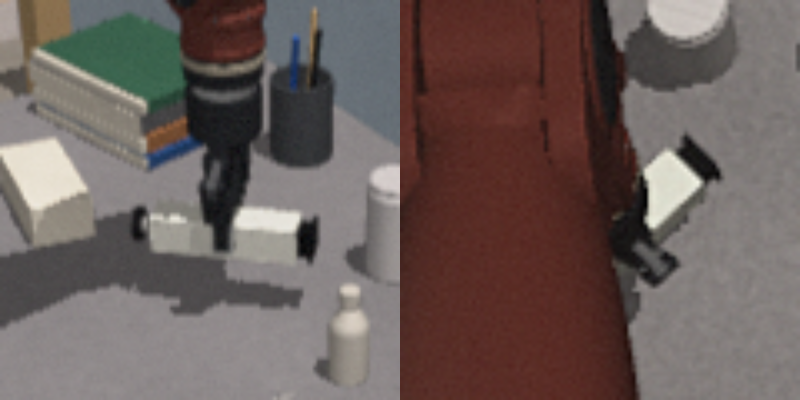

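The leg is held at 38.9 mm and the side crop shows it level in the air. Next I carry it to the bracket and push the cap in.

```bash
cat >> h.py <<'E'
def push(bot,half,yaw,z=-.028,stop=20):
    """leg centre start at FACE-N*dist; advance till force"""
    P=lambda s:[*(FACE-N*s),z]
    s=half+.012+.004
    bot.servo_line(P(s),feed=.1)
    f0=bot.current_force(); log=[]
    while s>half-.012:
        s-=.002 if s>half+.003 else .001
        bot.servo_line(P(s),feed=.04)
        f=bot.current_force()-f0; log.append((round(s,4),*f.round(1)))
        if -f[:2]@N>stop: break
    return s,log
E
python3 - <<'E'
from rig import bot; from h import *
bot.servo_line([*LEG,.12],feed=.25)
S0=FACE-N*.125
bot.move_pose([*S0,.12],rv(BY+np.pi)); print(bot.current_t(),bot.current_joint_pos().round(2))
bot.servo_line([*S0,-.028],feed=.15)
s,log=push(bot,.080,0); print(s,*log,sep='\n'); bot.wait(.15)
print(bot.current_force(),bot.current_t(),bot.current_eef_pos(),bot.current_grip_width())
d=bot.grab_frame('side'); e=bot.grab_frame('top'); pickle.dump((d,e),open('push1.pkl','wb'))
save(np.hstack([cv2.resize(d['frame'][180:280,260:360],(400,400)),cv2.resize(e['frame'][160:260,300:400],(400,400))]),'push1.png')
E
```

```text
12.9083 [-0.65 -0.28 -0.4   1.45  0.   -0.63]
0.07399999999999998
(0.094, np.float64(-0.0), np.float64(0.0), np.float64(0.7))
(0.092, np.float64(-0.1), np.float64(-0.4), np.float64(1.9))
(0.09, np.float64(0.0), np.float64(-1.1), np.float64(0.8))
(0.088, np.float64(-2.1), np.float64(-0.1), np.float64(0.9))
(0.086, np.float64(-4.8), np.float64(0.1), np.float64(2.9))
(0.084, np.float64(-4.3), np.float64(-0.1), np.float64(2.1))
(0.082, np.float64(-5.5), np.float64(-0.1), np.float64(1.6))
(0.081, np.float64(-4.5), np.float64(0.0), np.float64(2.2))
(0.08, np.float64(-3.9), np.float64(-0.5), np.float64(1.8))
(0.079, np.float64(-5.0), np.float64(-1.0), np.float64(2.2))
(0.078, np.float64(-5.0), np.float64(1.1), np.float64(2.4))
(0.077, np.float64(-5.3), np.float64(0.4), np.float64(0.3))
(0.076, np.float64(-9.5), np.float64(0.1), np.float64(4.4))
(0.075, np.float64(-15.8), np.float64(0.5), np.float64(8.5))
(0.074, np.float64(-22.3), np.float64(0.4), np.float64(12.8))
[-22.57345358   0.08718819   8.21280855] 18.3833 [ 0.49190761 -0.17650366 -0.02834726] 0.03894704913002028
```

View pics/push1.png

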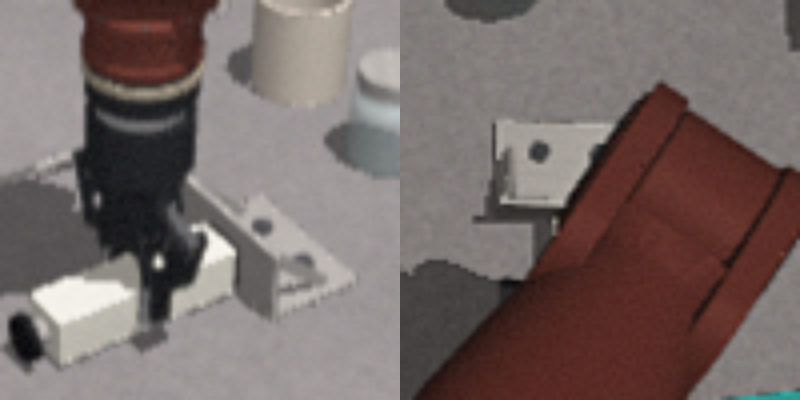

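The force held at 5 N over about 10 mm of travel, then rose steeply to 22 N, which fits a cap running fully home. I'll back off, turn 180° above the desk and check the cap in a picture.

```bash
python3 - <<'E'
from rig import bot; from h import *
S0=FACE-N*.125
bot.servo_line([*S0,-.028],feed=.12)
d=bot.grab_frame('side'); e=bot.grab_frame('top')
bot.servo_line([*S0,.10],feed=.25)
bot.move_pose([*S0,.10],rv(BY)); print(bot.current_t(),bot.current_joint_pos().round(2),bot.current_grip_width(),bot.current_force())
g=bot.grab_frame('side'); pickle.dump((d,e,g),open('turn.pkl','wb'))
bot.servo_line([*S0,-.028],feed=.15)
d2=bot.grab_frame('side')
cr=lambda f:cv2.resize(f[190:270,240:340],(500,400))[:,:400]
save(np.hstack([cr(d['frame']),cr(d2['frame'])]),'turn.png'); print(bot.current_t(),bot.current_force())
E
```

```text
22.4667 [-0.65 -0.27 -0.43  1.42 -0.    2.51] 0.03916382711733236 [ 0.42889425 -0.46854984 -2.97747518]
23.5667 [-0.32471778 -0.76549066 -2.45596616]
```

View pics/turn.png

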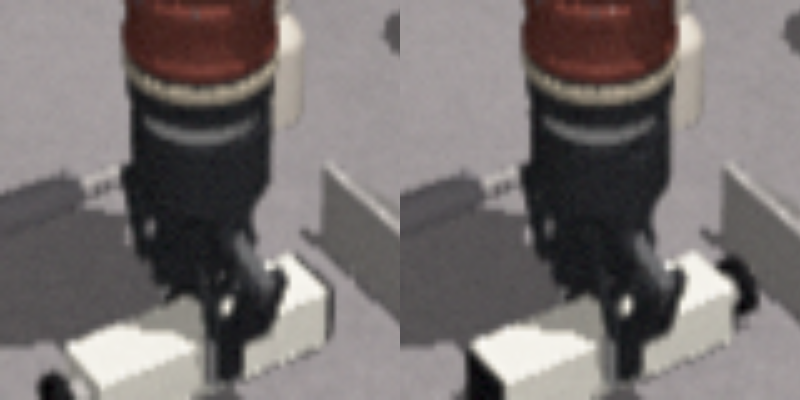

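The left crop shows the cap flush against the tube end at (325,290). The right crop shows the leg turned, with the foot at (738,280) facing the bracket. Pushing the foot.

```bash
python3 - <<'E'
from rig import bot; from h import *
s,log=push(bot,.083,0,stop=22); print(s); [print(*map(float,l)) for l in log]; bot.wait(.15)
print(bot.current_force(),bot.current_t(),bot.current_eef_pos(),bot.current_grip_width())
d=bot.grab_frame('side')
S0=FACE-N*.125
bot.servo_line([*S0,-.028],feed=.12)
d2=bot.grab_frame('side')
cr=lambda f:cv2.resize(f[190:270,240:340],(500,400))[:,:400]
save(np.hstack([cr(d['frame']),cr(d2['frame'])]),'push2.png'); print(bot.current_t(),bot.current_force())
E
```

```text
0.08099999999999999
0.097 -1.2 -1.5 -1.2
0.095 -4.0 -1.1 1.4
0.093 -6.0 -1.0 1.7
0.091 -6.2 -1.0 1.1
0.089 -6.0 -0.3 1.5
0.087 -5.7 0.3 0.4
0.085 -5.4 -1.4 -0.3
0.084 -6.5 -1.1 -0.1
0.083 -12.1 -0.1 5.0
0.082 -18.7 -0.1 8.1
0.081 -25.2 -0.7 12.9
[-2.45754863e+01 -2.19862981e-02  8.96943628e+00] 26.875 [ 0.48471426 -0.1764131  -0.02834168] 0.03902504678783306
27.4917 [ 0.29298712 -0.39588449 -2.20057001]
```

View pics/push2.png

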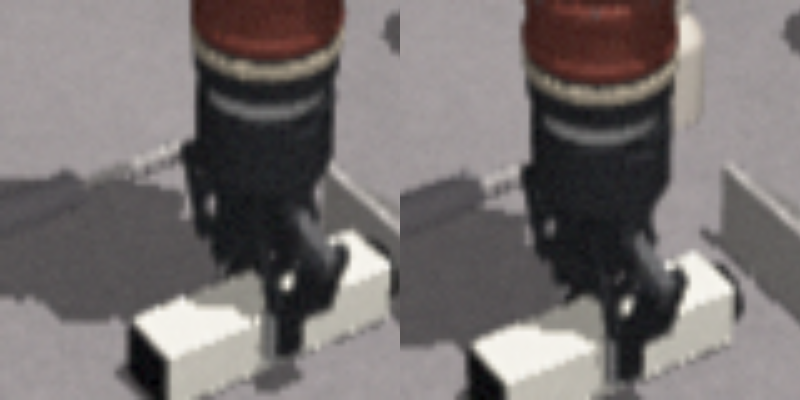

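The same signature appears for the foot: a 6 N plateau, then a steep rise to 25 N. The right crop shows the foot disc close against the tube end at (738,290). Now I lay the leg down, let go and look.

```bash
python3 - <<'E'
from rig import bot; from h import *
S0=FACE-N*.125
f0=bot.current_force()
for z in(-.030,-.031,-.032,-.033,-.034):
    bot.servo_line([*S0,z],feed=.03); f=bot.current_force()-f0; print(z,f.round(1))
    if f[2]>3: break
bot.move_gripper(.085); print(bot.current_grip_width())
bot.servo_line([*S0,.12],feed=.15)
bot.move_pose([.42,.12,.16],rv(BY)); bot.wait(.3)
d=bot.grab_frame('side'); e=bot.grab_frame('top'); pickle.dump((d,e),open('end.pkl','wb'))
save(np.hstack([cv2.resize(d['frame'][200:280,250:330],(400,400)),cv2.resize(e['frame'][180:260,300:380],(400,400))]),'end.png'); save(e['frame'],'endtop.png')
W=cloud(e);f=e['frame'].astype(int); m=(f.min(2)>125)&(abs(W[...,2]-.04)<.01)&(np.hypot(W[...,0]-.444,W[...,1]+.176)<.11)
p=W[m];print(m.sum(),p.mean(0),p[:,2].std(),cv2.minAreaRect((p[:,:2]*1000).astype(np.float32)))
k=np.polyfit(p[:,0],p[:,2],1);print('tilt',k[0])
d0=pickle.load(open('top0.pkl','rb'));W0=cloud(d0)
for n,r in dict(cream=(275,185,292,205),mug=(272,120,305,168),jar=(316,135,342,168),can=(228,128,256,165),screw=(278,215,296,275),carton=(108,203,170,245),offcut=(410,210,445,250)).items():
    s=np.s_[r[1]:r[3],r[0]:r[2]]; c=[np.nanmean(w[s][(w[s][...,2]>.006)&(w[s][...,2]<.13)],0) for w in(W0,W)]; print(n,((c[1]-c[0])*1000).round(1))
print(bot.current_t())
E
```

```text
-0.03 [-0.2  1.  -0.4]
-0.031 [-0.4  1.1 -1.4]
-0.032 [-2.3  1.8  6.1]
0.08514346519969854
612 [ 0.44671489 -0.17903227  0.04134526] 0.0025282255838096753 ((447.0926818847656, -179.36326599121094), (39.07887268066406, 148.65771484375), 89.26094055175781)
tilt -0.001886865860708962
cream [-0.1  0.2  0.1]
mug [-0.7 -0.3 -0.3]
jar [ 0.1 -0.  -0.7]
can [-0.8 -0.9  0.2]
screw [-1.8  0.8 -0.6]
carton [ 0.4 -0.3 -0.3]
offcut [-0.3 -0.2  0.8]
31.475
```

View pics/end.png

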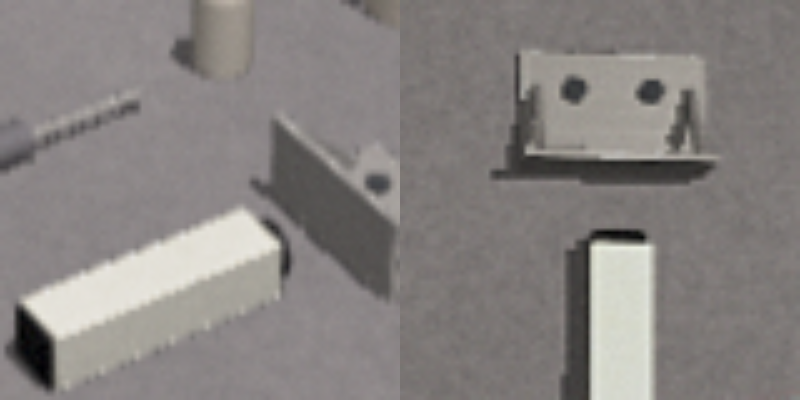

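View pics/endtop.png

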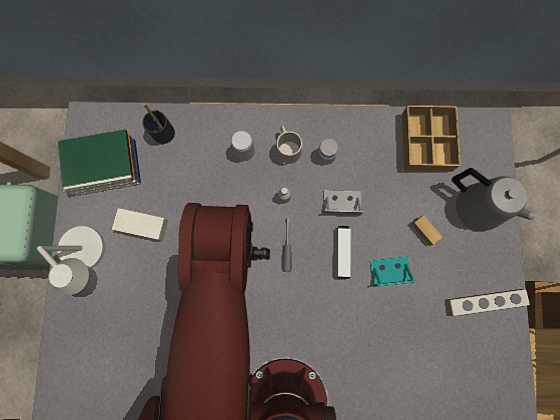

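The leg lies flat at top-view pixel (343,252) with cap and foot both flush against the tube. The bystanders are unmoved and the gripper is clear.

```bash
python3 - <<'E'
from rig import bot
print(bot.current_force(),bot.current_grip_width()); bot.finish_job()
E
```

```text
[-0.14683265 -0.47623159 -0.59425724] 0.08489551257346804
the job is handed in; nothing more can be done
```

I pushed the cap home against the grey bracket, turned the leg end for end and pushed the foot home. Then I laid the leg flat in front of the bracket, let go and handed the job in at about 31.5 s. No verdict was reported.

**First grasp:** it missed and closed just above the leg. The real fingertips sit about 40 mm short of the reported TCP, which disagrees with the tool-frame description. I measured the offset in the side image, corrected for it, and the second grasp held at 39 mm.

**Pushes:** the cap slid at about 5 N and then rose steeply to 22 N. The foot slid at about 6 N and then rose to 25 N. The last pictures show both ends flush against the tube. The end of travel came about 3.5 mm further on than expected for the cap, but within 1 mm for the foot. I put the cap's difference down to a slightly off-centre grip and the error in my estimate of the bracket face.

**Final state:** the leg's top is at 41 mm by depth, expected 40 mm, and it is level to 0.002 rad. The bystanders shifted by less than 1 mm, except the screwdriver at about 2 mm. I took these small shifts for measurement noise. The gripper is open and clear of everything.

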